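# Load a cell into the bench cell tester

## Task

Take the pink battery cell out of its spring clips and load it in the cell tester: lay it on the two rails with its button end towards the fixed brass stud, then slide the tester's grip up until the cell is held between stud and sprung pin with the pin pressed about half way in. Draw the slider back first if it is in the way, do not ram the pin to its stop, and leave the spool, the jar and the fat cell where they stand.

Things in the scene. Friction and masses are not known exactly. Their poses are not given: they have to be found in the camera images.
- tester: Cell tester, screwed down: light grey base 64 (x) x 214 (y) x 12 mm high. Origin at the centre of its underside, z up, own y along its length, from the slider's end (-y) to the stud's end (+y).
- rails_mid (a point): Axis of a cell lying on the tester's rails, 32 mm above the table, at tester x 0, y +31 mm. The two steel rails run along tester y from -14 to +76 mm (5 mm thick, 10 mm between centres, on a rib 10 mm wide); beside them all is free down to the 12 mm high base.
- stud_post (a point): On the face of the grey post at the tester's +y end (tester y +90 mm, height 32; post 30 mm wide, 46 mm high). From here the brass stud, 8 mm thick, points to -y along the cell's axis. It stands out 8 to 18 mm (tip at tester y +82 to +72): set differently each time, not reported, to be felt or seen. It does not yield.
- sled: Slider of the tester; axes parallel to the tester's, origin at table height under its grip. Grey block 44 (x) x 24 (y) mm, 38 mm high; the upright black grip on it is 18 x 18 mm, 38 to 74 mm high. Slides 50 mm along tester y: origin at y -77 mm when drawn right back, -27 at the other end. About 9 N of dry friction; stays where left.
- sled_grip (a point): Centre of the top face of the slider's grip, 74 mm above the table.
- barrel_end (a point): Mouth of the slider's steel barrel (12 mm thick, pointing to +y, height 32 mm), 45 mm from the sled's origin. Out of it a brass pin, 7 mm thick, stands 10 mm when free (tip 55 mm from the sled's origin). It springs back into the barrel by up to 10 mm at 0.7 N per mm from zero: half way is 5 mm, 3.5 N.
- holder: Clip holder, screwed down: light grey base 50 (x) x 90 (y) x 12 mm high; origin at the centre of its underside, z up. The cell starts lying in it along the holder's y, over its middle, button end to +y, on rails like the tester's.
- clips_mid (a point): Middle of the clip holder at the height of the cell's axis, 32 mm. Two pairs of sprung steel clips, 26.5 mm to either side along y (each 13 mm long, up to 43 mm high), lap over the cell; between the pairs 40 mm of the cell is free on both sides, down to the base. Pulling the cell straight up spreads the clips, takes about 8 to 18 N at first and eases off over 15 mm.
- cell: Pink battery cell, a cylinder 18.5 mm in diameter and 65 mm long, plus a steel button 8 mm thick that stands 1.5 mm out of one end (66.5 mm in all); 47 g. Origin at the middle of the cylinder on its axis; own y along the cylinder to the button end. Starts in the clip holder.
- cell_button (a point): The face of the cell's button, 34 mm from the cell's origin along its own y.
- spool: Bystander: blue solder spool standing on the table, 60 mm in diameter, 46 mm high; origin at the centre of its underside.
- fat_cell: Bystander: dark fat battery cell standing upright, 26 mm in diameter, 66 mm high; origin at the centre of its underside.
- flux_jar: Bystander: amber jar, 48 mm in diameter, 45 mm high; origin at the centre of its underside.
Things that resemble listed ones, but are neither listed nor needed, are in the scene too. There is more than one size of the cell; the one meant has the size given above.

How it is judged:
At the end, for the whole second after the job is handed in: The cell lies on the tester's rails (axis within 3 mm of the cradle's middle line and of 32 mm height, parallel within 0.08 rad), button end at the stud, at rest, and the slider's sprung pin presses on it with 1.6 to 5.4 N (about 2.3 to 7.7 mm of its 10 mm) (contact force between cell and sled between 1.6 and 5.4 N and x of cell in the frame of tester between -0.003 and 0.003 m and z of cell in the frame of tester between 0.029 and 0.035 m and angle between the y axis of cell and the y axis of tester, either way round below 0.08 rad and y of cell_button in the frame of tester between 0.066 and 0.088 m and linear speed of cell below 0.01 m/s); the robot touches nothing.
It fails at once if the pin is rammed to its stop: the slider presses the cell with more than 18 N (contact force between cell and sled above 18 N).
It fails at once if the solder spool is moved by more than 20 mm (distance of spool from where it was at the start of the episode above 0.02 m).
It fails at once if the fat cell is moved by more than 20 mm (distance of fat_cell from where it was at the start of the episode above 0.02 m).
It fails at once if the jar is moved by more than 20 mm (distance of flux_jar from where it was at the start of the episode above 0.02 m).
It also fails if it takes over 61 s, if anything falls off the work surface, if the arm or the gripper's body presses on something with over 40 N, if the wrist force passes 120 N, or if a joint passes its speed limit or range.

## Robot

A 7-joint arm with a two-finger parallel gripper is mounted at the origin on the work surface. World frame = base frame: x ahead of the robot, y to its left, z up, the work surface at z = 0. Lengths are in m, angles in rad, forces in N, time in s.
With the tool pointing down it reaches from about 0.425 to 0.95 m from the base axis. Payload 16.7 kg.
Tool frame: the origin (TCP) lies at the very end of the fingers, on their centre line; the grasp point (between the pads) lies 19 mm behind it (robot.grip_point_offset is the distance from the TCP to the grasp point, in m); z points along the fingers, y is the line along which they close (so a half turn about z gives the same grasp; the last joint's range is limited). The gripper opens to 94 mm and grips with 3 to 60 N. Pads are 16 mm wide; open, the fingers measure 119 mm over their backs; the gripper's body (75 mm by 177 mm) begins 78 mm behind the grasp point.
Start: joints at [-1.401, 0.426, 0.074, 1.606, -0.034, 1.111, -0.067], TCP at [0.212, 0.641, 0.205] pointing down, gripper open.
Joint ranges: [-2.85, 2.85], [-0.5, 2.14], [-1.23, 1.37], [0.21, 2.46], [-1.02, 4.16], [0.16, 2.05], [-2.73, 2.73]. Speed limits (rad/s): [1.89, 1.89, 2.39, 2.39, 3.01, 3.01, 3.01].

## Interface

Orientations are given as a unit quaternion [w, x, y, z].
In Python, from station import robot, eoat, status, cams gives the robot as it stands. Calls block until the motion is done:
- robot.move_pose(position, orientation): joint-space move of the TCP to a pose.
- robot.servo_line(position, ori=None, max_speed=0.15): straight line of the TCP; ori=None keeps the orientation; max_speed is the mean speed in m/s.
- robot.goto_joints(angles): joint-space move.
- eoat.set_gripper(opening): opening from 0.0 (shut) to 1.0 (fully open); the grip force is fixed at half the most; returns when the fingers have stopped.
- robot.sleep(seconds).
- robot.ik(position, orientation): joint angles nearest the present ones, or None.
- status.read_state(): the state.
- cams.capture(name): name is "side" or "top"; returns the picture (480x640x3 uint8, blue, green, red); there is no depth.
- cams.get_calibration(name): a dict with "K" (3x3 intrinsics, pixels), "distortion" ([k1, k2, p1, p2, k3] as OpenCV has them; the pictures are not rectified), "R" (3x3) and "t" (3): a world point X has camera coordinates R X + t. Camera axes: x right, y down, z forward; pixel columns grow to the right and rows downward; lengths in m; the calibration is good to about 2 mm. A picture is of the moment at which its call begins. get_calibration takes no time and is no camera call.
A pose or a line that the arm cannot do raises robot.MotionError and nothing moves.
- robot.finish_job(): hands the job in; it is judged then, once.
The state is a dict: "clock": time; "joints": joint angles; "dq": joint speeds; "joint_torque": joint torques, N m; "tcp_pos": TCP position; "tcp_rot": TCP orientation; "ft_force": force on the tool from outside, world axes, zero at the start; "moment": the same for the moment, N m; "gripper_width": opening from 0.0 (shut) to 1.0 (fully open); "grip_force": force on a finger pad.
Only numpy, scipy, OpenCV 4.12 (cv2) and the standard library are available. Lean on these libraries where they do the work, as an engineer would, in place of code of your own. Each camera call takes 0.05 s, during which the arm holds its last target. There are 200 camera calls.

## Working session

There is one attempt and no reset: what is moved stays moved. The work goes in short steps, each a Python script; the robot and the scene stay as the last script left them, time stands still between calls to the robot, and variables do not carry over. Pictures are saved under pics/ and viewed, at most 10 in all, crops included, and the job is handed in when it is done.

```bash
mkdir -p pics
python3 - <<'E'
from station import robot,eoat,status,cams
import cv2,numpy as np
for n in("top","side"):
    cv2.imwrite(f"pics/{n}0.png",cams.capture(n)); c=cams.get_calibration(n)
    print(n,c["K"],c["distortion"],np.round(-np.array(c["R"]).T@np.array(c["t"]),3),np.round(c["R"],3))
s=status.read_state();print(s["clock"],s["tcp_rot"],s["gripper_width"],robot.grip_point_offset)
E
```

```text
top [[446.32773864   0.         322.07290335]
 [  0.         446.32773864 237.32808271]
 [  0.           0.           1.        ]] [0.01847453 0.         0.         0.         0.        ] [0.502 0.011 0.91 ] [[ 0.003 -1.     0.004]
 [-0.997 -0.004 -0.081]
 [ 0.081 -0.004 -0.997]]
side [[476.77035443   0.         321.5411373 ]
 [  0.         476.77035443 240.71075134]
 [  0.           0.           1.        ]] [0.0079132 0.        0.        0.        0.       ] [0.43  0.619 0.497] [[-0.976 -0.218 -0.021]
 [-0.1    0.528 -0.843]
 [ 0.195 -0.82  -0.537]]
0.1 [-4.43741891e-05  1.58752392e-01  9.87318262e-01 -5.70604646e-04] 1.0019692037233723 0.0188
```

View pics/top0.png

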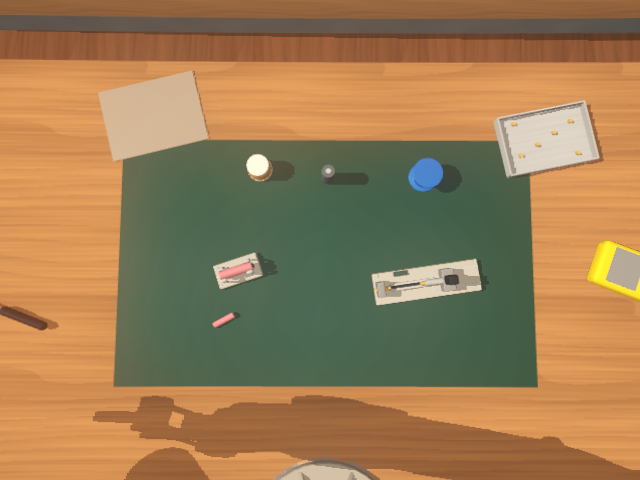

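View pics/side0.png

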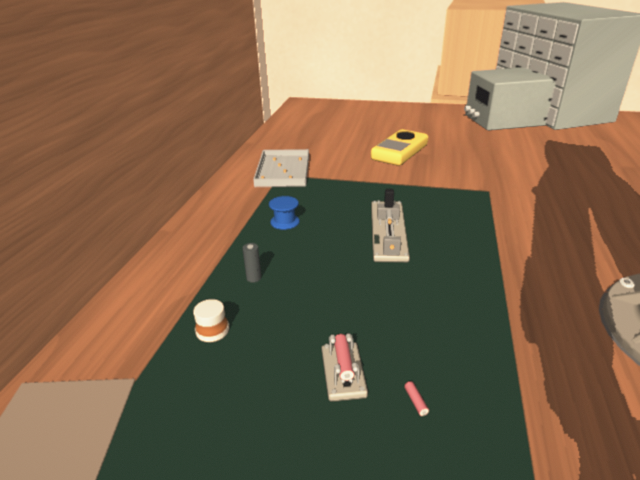

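Candidates for the cell: the pink one in the clips (top 236,270 / side 344,358), and the loose, smaller pink one (top 223,320 / side 416,398). The dark upright cell (328,172) is a bystander. By the description it is the one in the clips. I'll check this in a close crop.

```bash
cat > h.py <<'E'
import cv2,numpy as np
from station import robot,eoat,status,cams
def ray(n,uv):
    c=cams.get_calibration(n);R=np.array(c["R"]);t=np.array(c["t"])
    p=cv2.undistortPoints(np.array(uv,float).reshape(-1,1,2),np.array(c["K"]),np.array(c["distortion"])).reshape(-1,2)
    d=np.c_[p,np.ones(len(p))]@R
    return -R.T@t,d
def onz(n,uv,z):
    o,d=ray(n,uv); return o+d*((z-o[2])/d[:,2])[:,None]
def px(n,X):
    c=cams.get_calibration(n)
    return cv2.projectPoints(np.array(X,float).reshape(-1,1,3),cv2.Rodrigues(np.array(c["R"]))[0],np.array(c["t"]),np.array(c["K"]),np.array(c["distortion"]))[0].reshape(-1,2)
def crop(im,x,y,w,h,s): return cv2.resize(im[y:y+h,x:x+w],(w*s,h*s),interpolation=cv2.INTER_CUBIC)
E
python3 - <<'E'
from h import *
t=cv2.imread("pics/top0.png");s=cv2.imread("pics/side0.png")
a=np.vstack([crop(t,200,240,80,60,5),crop(s,305,325,80,60,5)[:, :]])
b=np.vstack([crop(t,365,250,130,60,3),crop(s,350,185,78,80,5)])
H=max(a.shape[0],b.shape[0]);f=lambda q:cv2.copyMakeBorder(q,0,H-q.shape[0],0,0,0)
m=np.hstack([f(a),f(b)])[:600];cv2.imwrite("pics/c1.png",m);print(m.shape)
for n,im in(("top",t),("side",s)):
  hsv=cv2.cvtColor(im,cv2.COLOR_BGR2HSV)
  for nm,lo,hi in(("grey",(0,0,120),(40,90,255)),("pink",(165,70,90),(180,255,255)),("pink2",(0,90,120),(4,200,255)),("black",(0,0,0),(180,255,35)),("blue",(100,120,60),(125,255,255))):
    k=cv2.inRange(hsv,lo,hi)
    for c in cv2.findContours(k,0,2)[0]:
      if cv2.contourArea(c)>25:
        r=cv2.minAreaRect(c)
        x,y=r[0]
        if 110<x<540 and 140<y<400: print(n,nm,np.round(r[0],1),np.round(r[1],1),round(r[2],1))
E
```

```text
(600, 790, 3)
top grey [426.  281.5] [ 32.6 107.2] 81.6
top grey [237.3 270.2] [25.3 45.9] 71.6
top grey [327.5 170.5] [11. 11.] 90.0
top grey [257.3 164.7] [22.9 23.1] 15.9
top pink2 [223.  319.9] [ 6.  22.4] 61.4
top pink2 [235.3 270.4] [ 8.5 32.6] 71.6
top blue [425.5 174.5] [29.7 35.4] 45.0
side grey [343.7 366.7] [66.2 39.3] 82.3
side grey [212.  334.6] [14.3 33.5] 84.6
side grey [208.  312.5] [27. 30.] 90.0
side grey [390.3 231. ] [60.9 36. ] 88.4
side grey [281. 168.] [38. 54.] 90.0
side grey [393.4 144.5] [28.4  8. ] 12.1
side pink2 [414.8 396. ] [32.1  9.9] 60.9
side pink2 [342.6 353. ] [39.  12.9] 78.7
side blue [284.  212.4] [33.3 29.2] 86.8
```

View pics/c1.png

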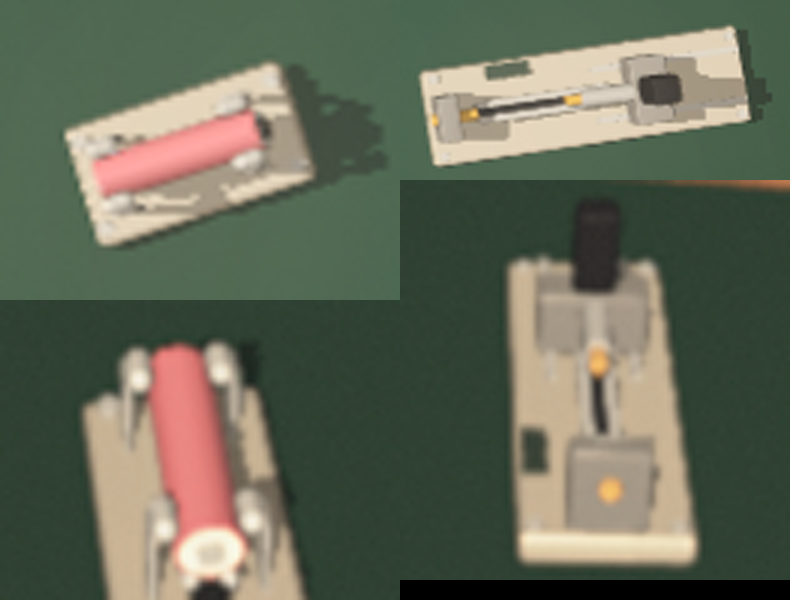

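The crop confirms it: the large pink cell lies in the sprung clips. The tester has its post at the left end (world +y) and the slider at the right. Next: poses, plus a zoom on the cell's ends.

```bash
cat >> h.py <<'E'
def pose(im):
    """tester and holder: centre, direction(+y own) and grip from top picture"""
    k=cv2.inRange(cv2.cvtColor(im,cv2.COLOR_BGR2HSV),(0,0,120),(40,90,255))
    out={}
    for c in cv2.findContours(k,0,2)[0]:
        w=sorted(cv2.minAreaRect(c)[1])
        x=cv2.minAreaRect(c)[0]
        if not(110<x[0]<540 and 140<x[1]<400) or w[1]<40: continue
        q=onz("top",c.reshape(-1,2),0.010)[:,:2].astype(np.float32)*1000
        r=cv2.minAreaRect(q);b=cv2.boxPoints(r);e=[b[1]-b[0],b[2]-b[1]];e=max(e,key=np.linalg.norm);e=e/np.linalg.norm(e)
        out["tester" if w[1]>80 else "holder"]=(np.array(r[0]),np.round(r[1],1),e if e[1]>0 else -e)
    return out
E
python3 - <<'E'
from h import *
t=cv2.imread("pics/top0.png");s=cv2.imread("pics/side0.png")
P=pose(t)
for k,v in P.items(): print(k,v,np.degrees(np.arctan2(v[2][1],v[2][0])))
hs=cv2.cvtColor(t,cv2.COLOR_BGR2HSV)
# pink cell axis, two views
def bl(im,box):
    x,y,w,h=box;k=cv2.inRange(cv2.cvtColor(im,cv2.COLOR_BGR2HSV),(0,80,100),(6,220,255))|cv2.inRange(cv2.cvtColor(im,cv2.COLOR_BGR2HSV),(165,80,100),(180,220,255))
    m=np.zeros_like(k);m[y:y+h,x:x+w]=k[y:y+h,x:x+w];c=max(cv2.findContours(m,0,2)[0],key=cv2.contourArea);return cv2.minAreaRect(c)
a=bl(t,(205,250,60,40));print(a,onz("top",cv2.boxPoints(a),.036)*1000)
# tester features
v=hs[...,2];m=((v<60)&(hs[...,1]<120)).astype(np.uint8);mm=np.zeros_like(m);mm[268:292,440:465]=m[268:292,440:465]
g=max(cv2.findContours(mm,0,2)[0],key=cv2.contourArea);u=cv2.minAreaRect(g);print("grip",u)
G=onz("top",[u[0]],.074)[0]*1000;c,_,e=P["tester"];n=np.array([e[1],-e[0]]);print(G,(G[:2]-c)@e,(G[:2]-c)@n)
yl=cv2.inRange(hs,(12,120,120),(30,255,255))
for q in cv2.findContours(yl[260:300,370:440],0,2)[0]:
    q=q.reshape(-1,2)+[370,260];X=onz("top",q,.034)[:,:2]*1000
    print("brass",q.mean(0),np.round([((X-c)@e).min(),((X-c)@e).max(),((X-c)@n).mean()],1))
for nm,Z in(("rails_mid",31),("stud",90)):
    p=np.r_[c+Z*e,32]/1000;print(nm,p,px("top",p),px("side",p))
A=crop(s,330,360,35,35,11);B=crop(s,395,375,35,45,9)[:385];C=crop(t,205,255,60,35,6)
H=np.hstack([A,B]);C=cv2.copyMakeBorder(C,0,0,0,H.shape[1]-C.shape[1],0) if C.shape[1]<H.shape[1] else C[:,:H.shape[1]]
cv2.imwrite("pics/c2.png",np.vstack([H,C])[:600]);
E
```

```text
tester (array([ 487.38604736, -201.51612854]), array([ 64.9, 214.8]), array([-0.14929883,  0.9887921 ], dtype=float32)) 98.58629
holder (array([508.75549316, 177.19610596]), array([51., 91.]), array([-0.31917953,  0.9476942 ], dtype=float32)) 108.61331
((235.16192626953125, 270.41815185546875), (8.888594627380371, 33.466453552246094), 72.6459732055664) [[506.52180129 210.27839828  36.        ]
 [526.14010936 148.45283732  36.        ]
 [509.61906391 143.00968257  36.        ]
 [490.0747347  204.75557946  36.        ]]
grip ((450.0, 275.0), (2.0, 0.0), 180.0)
[ 500.6347966  -231.45888729   74.        ] -31.585186731275133 8.629839965368328
brass [376.25 289.5 ] [102.7 104.9  -0. ]
brass [387.5   287.875] [76.4 87.  -0.1]
brass [421.8 283. ] [ 9.5 17.5 -0.5]
rails_mid [ 0.48275778 -0.17086357  0.032     ] [[412.96659833 283.9855227 ]] [[390.17754231 224.79416414]]
stud [ 0.47394915 -0.11252484  0.032     ] [[383.19058376 288.40040922]] [[391.8379288  241.47491869]]
```

View pics/c2.png

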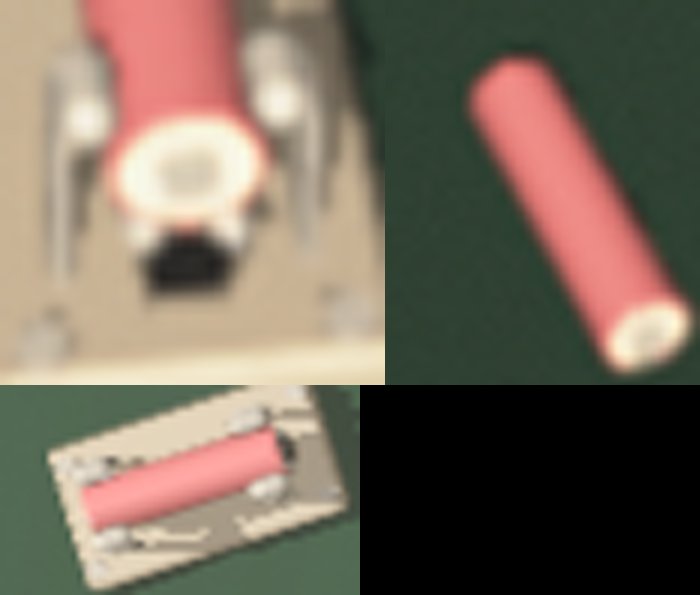

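The near (+y) end of the cell in the clips shows a white ring around a grey centre of about 0.42 of its diameter. That is the 8 mm button, so the button points to world +y, as the stud's end does. The stud tip is at about tester y +76, and the pin tip at about +17 (sled about -37), so I'll draw the slider back first.

```bash
cat >> h.py <<'E'
from scipy.spatial.transform import Rotation as Ro
Tc=np.array([.48739,-.20152]);Te=np.array([-.1493,.9888]);Tn=np.array([Te[1],-Te[0]])   # tester centre, y, x
Hc=np.array([.50876,.17720]);He=np.array([-.31918,.94769]);Hn=np.array([He[1],-He[0]])
def down(d):
    y=np.r_[d,0];z=np.array([0,0,-1.]);q=Ro.from_matrix(np.c_[np.cross(y,z),y,z]).as_quat();return q[[3,0,1,2]]
def T(x,y,z): return np.r_[Tc+x*Tn+y*Te,z]
def tp():
    s=status.read_state();p=np.array(s["tcp_pos"]);d=p[:2]-Tc;f=np.array(s["ft_force"])
    return np.round([d@Tn*1e3,d@Te*1e3,p[2]*1e3],2),np.round([f[:2]@Tn,f[:2]@Te,f[2]],2),round(s["gripper_width"],3),round(s["grip_force"],1),round(s["clock"],2)
E
python3 - <<'E'
from h import *
print([robot.ik(T(0,-.036,.046),down(Te)),robot.ik(np.r_[Hc,.015],down(Hn)),robot.ik(T(0,.031,.016),down(Tn))])
robot.move_pose(T(0,-.036,.13),down(Te));print(tp())
cv2.imwrite("pics/t1.png",cams.capture("top"))
robot.servo_line(T(0,-.036,.047),max_speed=.1);print(tp())
eoat.set_gripper(0.1);print(tp())
p=status.read_state()["tcp_pos"]
robot.servo_line(np.array(p)+np.r_[-.029*Te,0],max_speed=.04);print(tp())
eoat.set_gripper(.6);print(tp())
p=status.read_state()["tcp_pos"];robot.servo_line([p[0],p[1],.12]);print(tp())
E
```

```text
[array([-0.28451104,  0.55673721,  0.8001994 ,  2.05886192, -0.5811333 ,
        0.76236419,  2.5981315 ]), array([-0.81262619,  0.50188167,  0.44821552,  2.0779321 , -0.35887123,
        0.63550853,  0.2043739 ]), array([-0.48526764,  0.62914079,  0.91307052,  2.15251358, -0.77247129,
        0.73053329,  1.10063482])]
(array([  0.4 , -35.58, 129.95]), array([-0.06, -0.06,  0.63]), 1.001, 0.0, 3.33)
(array([  0.16, -36.24,  47.36]), array([-0.04,  0.21,  0.44]), 1.0, 0.0, 4.37)
(array([-2.000e-02, -3.643e+01,  4.702e+01]), array([ 0.54, -4.15, -2.5 ]), 0.191, 30.0, 5.52)
(array([-3.000e-02, -6.416e+01,  4.697e+01]), array([-2.36,  6.7 ,  6.23]), 0.192, 30.0, 6.4)
(array([-1.000e-02, -6.541e+01,  4.701e+01]), array([-0.57, -0.17, -0.13]), 0.602, 0.0, 7.16)
(array([-2.0000e-02, -6.4890e+01,  1.1948e+02]), array([-0.18,  0.14,  0.33]), 0.601, 0.0, 7.79)
```

Run:
```python
from h import *
robot.move_pose(np.r_[Hc,.12],down(Hn));eoat.set_gripper(.5);print(tp())
robot.servo_line(np.r_[Hc,.0155],max_speed=.1);print(tp())
eoat.set_gripper(0.0);print(tp())
p=np.array(status.read_state()["tcp_pos"]);print((p[:2]-Hc)*1e3)
robot.servo_line(p+[0,0,.03],max_speed=.04);print(tp())
robot.servo_line([p[0],p[1],.2],max_speed=.2);print(tp())
s=cams.capture("side");t=cams.capture("top")
u=px("side",np.r_[p[:2],.215])[0].astype(int);v=px("top",np.r_[p[:2],.215])[0].astype(int)
cv2.imwrite("pics/c3.png",np.hstack([crop(s,u[0]-40,u[1]-30,80,100,5),crop(t,v[0]-40,v[1]-50,80,100,5)]))
```

```text
(array([ 77.73, 371.03, 120.02]), array([ 0.64, -0.14,  0.32]), 0.499, 0.0, 9.92)
(array([ 77.88, 371.26,  15.8 ]), array([ 0.36,  0.06, -0.84]), 0.496, 0.0, 11.11)
(array([ 77.71, 371.37,  15.55]), array([-0.6 ,  0.41,  2.73]), 0.186, 30.0, 11.68)
[0.02788235 0.08815862]
(array([ 77.62, 371.45,  45.43]), array([-0.3 , -0.58, -0.16]), 0.182, 30.0, 12.58)
(array([ 77.16, 371.55, 199.23]), array([-0.02,  0.42, -0.34]), 0.188, 30.0, 13.51)
```

View pics/c3.png

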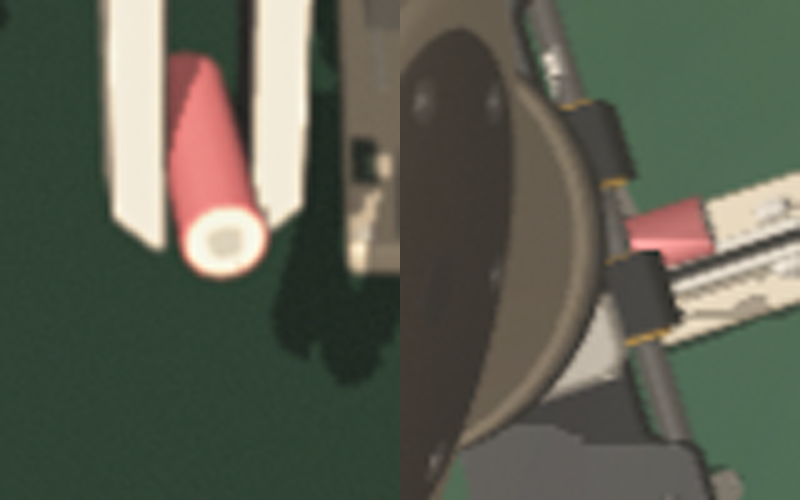

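The cell is held, with its button (white ring, grey centre, crop 223,240) facing the side camera (+y). Next I'll measure how it sits in the grip and lay it down just short of the stud.

Run:
```python
from h import *
p=np.array(status.read_state()["tcp_pos"])
u=px("side",np.r_[p[:2],.215])[0].astype(int);uv=u-[40,30]+np.array([223,240])/5
o,d=ray("side",[uv]);n=np.r_[Hn,0];X=o+d[0]*((p-o)@n/(d[0]@n))
off=(X[:2]-p[:2])@He-.034;print("button",X,"cell along offset",off*1e3,"axis above TCP",(X[2]-p[2])*1e3)
y=.036-off
robot.move_pose(T(0,y,.10),down(Tn));print(tp())
robot.servo_line(T(0,y,.030),max_speed=.12);print(tp())
f0=tp()[1][2]
for z in np.arange(.0205,.0139,-.001):
    robot.servo_line(T(0,y,z),max_speed=.03);a=tp();print(a)
    if a[1][2]-f0>4: break
t=cams.capture("top");s=cams.capture("side")
cv2.imwrite("pics/c4.png",np.hstack([crop(t,365,250,98,100,4),crop(s,350,185,80,80,5)]))
```

```text
button [0.49763693 0.20856057 0.21418389] cell along offset -0.8087229028953882 axis above TCP 15.19885482620889
(array([ 0.65, 37.56, 99.99]), array([-0.35,  0.36, -0.47]), 0.187, 30.0, 14.95)
(array([ 0.26, 36.68, 30.38]), array([0.03, 0.35, 0.22]), 0.185, 30.0, 15.68)
(array([-0.05, 36.77, 20.47]), array([0.62, 0.25, 0.6 ]), 0.188, 30.0, 16.15)
(array([1.000e-02, 3.677e+01, 1.953e+01]), array([ 0.25, -0.45,  0.06]), 0.191, 30.0, 16.4)
(array([-3.000e-02,  3.684e+01,  1.846e+01]), array([-0.51,  0.27, -1.23]), 0.192, 30.0, 16.65)
(array([-0.04, 36.84, 17.44]), array([ 0.75,  0.2 , -0.27]), 0.188, 30.0, 16.9)
(array([-0.05, 36.83, 16.43]), array([-0.14,  0.09, -0.11]), 0.191, 30.0, 17.15)
(array([ 0.09, 36.74, 15.61]), array([0.04, 1.15, 3.52]), 0.187, 30.0, 17.4)
(array([ 0.  , 36.65, 15.14]), array([-6.86,  3.39, 23.65]), 0.185, 30.0, 17.65)
```

View pics/c4.png

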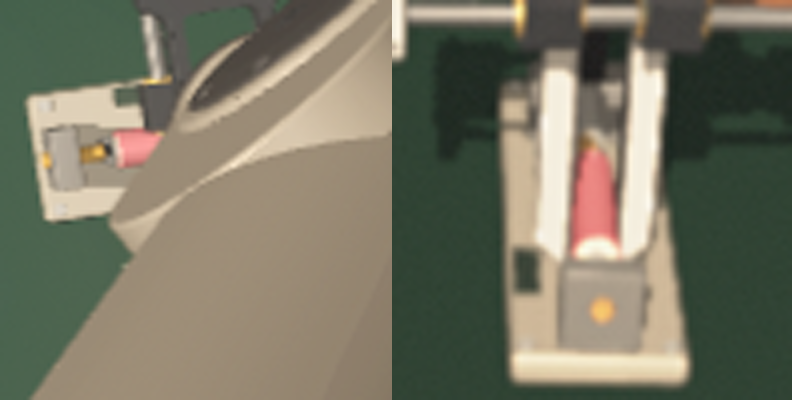

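The cell is at the rails (contact at TCP z 15.6 mm) and a few mm short of the stud. I'll feel for the stud with the cell still held, then release.

Run:
```python
from h import *
y=.0368;robot.servo_line(T(0,y,.0157),max_speed=.03);a=tp();print(a);f0=a[1][1]
for i in range(30):
    y+=.0005;robot.servo_line(T(0,y,.0157),max_speed=.01);a=tp();print(a[0][1],a[1][1])
    if a[1][1]-f0<-4: break
robot.servo_line(T(0,y-.0005,.0157),max_speed=.01);print(tp())
eoat.set_gripper(.35);print(tp())
robot.servo_line(T(0,y-.0005,.10),max_speed=.15);print(tp())
```

```text
(array([ 0.05, 36.82, 15.66]), array([-0.75,  0.01, -0.62]), 0.188, 30.0, 18.0)
37.38 -0.09
37.83 -0.55
38.31 0.27
38.81 -0.15
39.35 -0.29
39.82 0.35
40.31 -0.81
40.83 0.78
41.32 -0.14
41.84 -0.29
42.29 0.54
42.37 -3.65
42.48 -6.04
(array([ 0.06, 42.49, 15.77]), array([-0.24, -5.05, -0.89]), 0.187, 30.0, 21.5)
(array([1.000e-02, 4.302e+01, 1.567e+01]), array([ 0.45, -0.56,  1.56]), 0.35, 0.0, 21.97)
(array([-0.12, 43.28, 99.45]), array([ 0.79,  0.37, -0.2 ]), 0.348, 0.0, 22.68)
```

Stud felt: the cell seats at TCP y 42.35, so the tip is at about +76, which agrees with the image. The sled should end near -40.5.

Run:
```python
from h import *
robot.move_pose(T(0,-.0645,.12),down(Te));eoat.set_gripper(.5)
t=cams.capture("top");s=cams.capture("side")
cv2.imwrite("pics/c5.png",np.hstack([crop(t,365,250,98,80,4),crop(s,350,185,80,64,5)]))
robot.servo_line(T(0,-.0645,.047),max_speed=.12);print(tp())
eoat.set_gripper(0.0);a=tp();print(a)
robot.servo_line(T(0,-.050,.047),max_speed=.02)
y=-.050
while y<-.0420:
    y+=.001;robot.servo_line(T(0,y,.047),max_speed=.012);a=tp();print(a[0][1],a[1],a[4])
    if a[1][1]<-15: break
```

```text
(array([  0.18, -64.83,  47.44]), array([0.11, 0.12, 0.48]), 0.499, 0.0, 25.36)
(array([  0.21, -64.26,  47.27]), array([-0.59,  3.63,  5.84]), 0.187, 30.0, 25.92)
-50.61 [ 1.02 -7.66 -1.26] 27.04
-49.62 [ 0.55 -8.32 -1.69] 27.29
-48.63 [ 0.8  -8.63 -1.35] 27.54
-47.64 [-0.5  -8.35 -1.28] 27.79
-46.66 [ 0.49 -8.71 -1.27] 28.04
-45.65 [ 1.16 -9.22 -1.58] 28.29
-44.65 [ 0.36 -8.07 -2.2 ] 28.54
-43.73 [ 0.69 -8.35 -1.48] 28.79
```

View pics/c5.png

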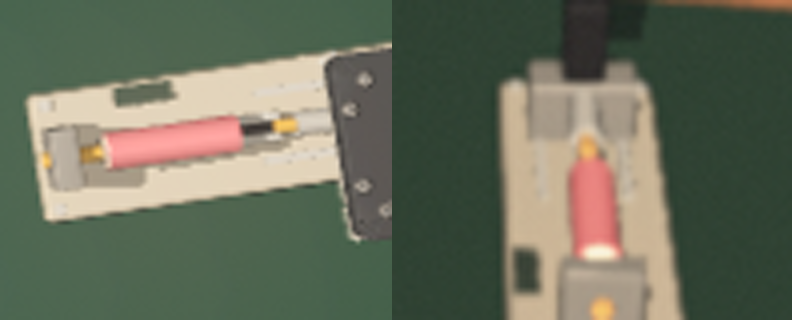

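The cell lies straight on the rails, with its white-ringed end (crop 110,150) at the stud and its tail at crop 243,130. The force shows no clear rise yet, so I'll carry on in steps with averaged readings.

```bash
cat >> h.py <<'E'
def avg(n=4):
    r=[]
    for _ in range(n): robot.sleep(.04);a=tp();r.append([a[0][1],a[1][1]])
    return np.round(np.mean(r,0),2)
E
python3 - <<'E'
from h import *
y=-.0420;print(avg())
for i in range(3):
    y+=.001;robot.servo_line(T(0,y,.047),max_speed=.012);print(tp()[0][1],tp()[1][1],avg(),tp()[4])
t=cams.capture("top");s=cams.capture("side")
cv2.imwrite("pics/c6.png",np.hstack([crop(t,375,262,78,40,5),crop(s,360,195,60,40,6)[:200]]))
E
```

```text
[-43.74  -8.41]
-42.83 -9.84 [-42.82  -9.06] 29.38
-41.92 -10.98 [-41.92  -9.74] 29.79
-41.04 -10.51 [-41.04 -10.56] 30.21
```

View pics/c6.png

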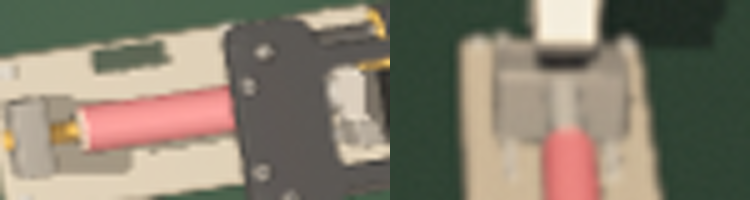

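The force now rises at about 0.75 N/mm from a contact near -43.9. The pin is in by about 3 mm by force, or about 4.4 mm by geometry. I'll go on about 1.4 mm to -39.6, release and look.

Run:
```python
from h import *
y=-.0390
for i in range(3):
    y+=.0005;robot.servo_line(T(0,y,.047),max_speed=.008);a=avg();print(a,tp()[4])
    if a[0]>-39.75 or a[1]<-12.2: break
eoat.set_gripper(.45);print(tp())
p=status.read_state()["tcp_pos"];robot.servo_line([p[0],p[1],.12],max_speed=.15)
robot.move_pose(np.r_[.5,.05,.3],down(Te));print(tp())
t=cams.capture("top");s=cams.capture("side")
cv2.imwrite("pics/t7.png",t)
cv2.imwrite("pics/c7.png",np.hstack([crop(t,375,262,80,40,5),crop(s,360,195,60,40,5)]))
```

```text
[-40.65 -11.37] 30.73
[-40.23 -11.93] 31.14
[-39.78 -12.03] 31.56
(array([ 1.000e-02, -3.739e+01,  4.698e+01]), array([-0.8 , -0.66,  0.42]), 0.452, 0.0, 32.14)
(array([ 49.8 , 245.95, 299.32]), array([-0.83,  0.21, -0.34]), 0.451, 0.0, 34.06)
```

View pics/c7.png

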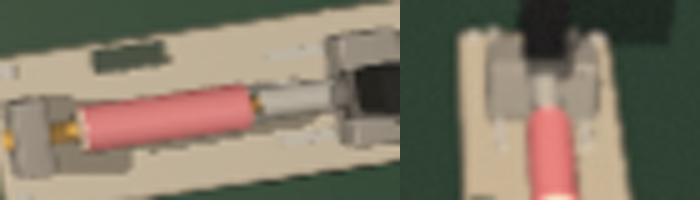

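The cell is seated, with a short bit of brass (crop 253–262) showing between its tail and the barrel. The TCP crept forward on release, so I'll measure that gap properly.

Run:
```python
from h import *
t=cv2.imread("pics/t7.png").astype(np.float32)
for nm,im in(("now",t),):
  for y in np.arange(.004,.0185+.006,.0005)-.004+.000:
    pass
ys=np.arange(-8,18,.5)/1000
X=np.array([T(0,y,.036) for y in ys]);uv=px("top",X).astype(np.float32)
v=cv2.remap(t,uv[None,:,0],uv[None,:,1],cv2.INTER_LINEAR)[0]
for y,c in zip(ys,v): print(round(y*1e3,1),c.astype(int),end="; ")
```

```text
-8.0 [159 173 182]; -7.5 [158 172 181]; -7.0 [158 172 181]; -6.5 [158 172 181]; -6.0 [158 172 181]; -5.5 [158 172 181]; -5.0 [158 173 181]; -4.5 [158 173 181]; -4.0 [159 174 182]; -3.5 [159 174 182]; -3.0 [159 174 182]; -2.5 [159 174 182]; -2.0 [159 173 182]; -1.5 [159 174 182]; -1.0 [160 174 183]; -0.5 [160 174 183]; 0.0 [160 174 184]; 0.5 [160 174 184]; 1.0 [160 174 184]; 1.5 [161 174 184]; 2.0 [161 174 184]; 2.5 [157 173 184]; 3.0 [150 170 185]; 3.5 [141 167 185]; 4.0 [133 164 185]; 4.5 [120 155 179]; 5.0 [105 144 170]; 5.5 [ 91 134 163]; 6.0 [ 77 125 156]; 6.5 [ 72 119 155]; 7.0 [ 72 114 156]; 7.5 [ 72 111 158]; 8.0 [ 73 108 161]; 8.5 [ 83 111 172]; 9.0 [ 94 116 184]; 9.5 [105 121 195]; 10.0 [116 126 207]; 10.5 [120 128 211]; 11.0 [123 129 214]; 11.5 [125 130 216]; 12.0 [128 132 219]; 12.5 [129 132 220]; 13.0 [128 132 220]; 13.5 [128 132 220]; 14.0 [128 132 220]; 14.5 [128 131 220]; 15.0 [128 131 220]; 15.5 [128 131 220]; 16.0 [128 131 220]; 16.5 [128 131 220]; 17.0 [128 131 220]; 17.5 [129 132 220];
```

The gap is about 5 mm after height correction, so the pin is about half way in. The force reading agrees: +3.6 N before release. Handing in.

```bash
python3 -c "
from station import robot;print(robot.finish_job())"
```

```text
the job is handed in; nothing more can be done
None
```

I handed the job in at about 34 s; no verdict was returned. The pink cell lies on the tester's rails with its button against the stud, and the pin is pressed in about 5 mm (roughly 3.5 N); the arm was never near the spool, jar or fat cell.

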